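Push a used coffee capsule through the capsule bin's spring flap

TASK

The used coffee capsule stands on the ledge on top of the white capsule bin. Without gripping or lifting it, press the bin's orange spring flap well down with one finger and, keeping it open, push the capsule off the ledge and into the bin with the other finger; do not push it onto the shut flap. Then draw back so that the flap closes, with the capsule on the bottom of the bin, and leave the mug, plates and spatula where they are.

Things in the scene. Friction and masses are not known exactly. Their poses are not given: they have to be found in the camera images.
- bin: White capsule bin, fixed, 220 (x) x 150 (y) x 150 mm high, hollow, also under the ledge; origin at its underside's centre, floor 6 mm up. Flat top 150 mm up, 4 mm thick: bin x = +13 to +110 mm is a rimless fixed ledge where the capsule stands; x = -95 to +10, y = -54 to +54 mm is the orange flap, flush with it; the rest is fixed rim. -x roughly faces the robot.
- ledge_edge (a point): Middle of the ledge's straight edge (which runs along the bin's y), at the height of the ledge's surface: bin x = +13, y = 0, z = 150 mm. Axes as the bin's. The capsule goes over this edge towards the bin's -x.
- flap (a joint): Angle of the orange flap (105 x 108 x 4 mm), hinged along y at bin x = -95, z = 150 mm. 0 = shut; grows as its free end, next to the ledge, swings down into the bin, to 1.2 rad at most. A spring shuts it: 1 N at the free end starts it, 5 N some 30 mm from the hinge holds it well open. The capsule's weight does not open it.
- capsule_center (a point): Purple used coffee capsule, loose, rigid, standing wide end down on the ledge: foot rim 37 mm across and 2 mm thick, body tapering from 30 mm to 24 mm near the top (top face 21 mm), 28 mm high, 14 to 28 g. The point is on its axis, 14 mm above the foot. Starts 22 to 32 mm from the ledge's edge, up to 25 mm off the centre line.
- mug: Blue enamel mug on the counter, 82 mm across, 85 mm high, origin at the centre of its foot; leave alone.
- plate1: Lower (green) of a stack of two melamine plates, 150 mm across; origin at the centre of its foot; leave alone.
- plate2: Upper (yellow) plate of the stack; origin at the centre of its foot; leave alone.
- spatula: Spatula with steel blade and wooden handle, lying on the black griddle (380 x 240 mm, top 45 mm above the counter); origin near its middle; leave alone.

How it is judged:
By the outcome, as a careful person would: the job done as asked, in the order asked, and still so for the second after the job is handed in, with the robot touching nothing.
It also fails if it takes over 32 s, if anything falls off the work surface, if the arm or the gripper's body presses on something with over 40 N, if the wrist force passes 120 N, or if a joint passes its speed limit or range.

ROBOT

A 7-joint arm with a two-finger parallel gripper is mounted at the origin on the work surface. World frame = base frame: x ahead of the robot, y to its left, z up, the work surface at z = 0. Lengths are in m, angles in rad, forces in N, time in s.
With the tool pointing down it reaches from about 0.425 to 0.8 m from the base axis. Payload 8.3 kg.
Tool frame: the origin (TCP) lies midway between the tips of the shut fingers; the grasp point (between the pads) lies 19 mm behind it (manip.hold_point_z is the distance from the TCP to the grasp point, in m); y points along the fingers, z is the direction in which the jaws open and shut, and the axes are right-handed (so a half turn about y gives the same grasp; the last joint's range is limited). The gripper opens to 85 mm and grips with 20 to 120 N. Pads are 22 mm wide; open, the fingers measure 114 mm over their backs; the gripper's body (76 mm by 85 mm) begins 54 mm behind the grasp point. The pads swing forward as they close: fully open they stand 13 mm farther back than shut.
Start: joints at [-1.353, 0.383, 0.016, 1.37, -0.006, 1.388, -0.046], TCP at [0.173, 0.601, 0.231] pointing down, gripper open.
Joint ranges: [-2.95, 2.95], [-0.25, 2.06], [-1.52, 1.56], [0.18, 2.33], [-1.44, 4.58], [0.02, 2.06], [-3.01, 3.01]. Speed limits (rad/s): [2.39, 2.39, 3.01, 3.01, 3.14, 3.14, 3.14].

INTERFACE

Orientations are given as a rotation vector (axis times angle).
In Python, from workcell import manip, eyes, workorder gives the robot as it stands. The module is installed in compiled form; this text tells all that it offers.
- The arm moves only by the tool step_arm, never from a script. Its argument "rows" is a list of rows, each an object with "gripper": the opening, from 0 (shut) to 1 (fully open); "slide": the shift along the tool's x, y, z in mm, a list of three; "dr": the turn, a rotation vector about the tool's x, y, z in rad, a list of three. In form: [{"gripper": gripper, "slide": [dx, dy, dz], "dr": [rx, ry, rz]}, ...]. A call has 1 to 10 rows; each row shifts and turns the commanded pose from where the row before left it, along the tool's axes as they then stand; what a row does not reach is not made up. A row lasts 1/12 s, in which the tool goes at most 41.7 mm and 7.16 degrees, less where a joint would pass 70% of its speed; a pose out of reach is approached as far as the arm can. A call with a gripper value outside its range is refused whole. The fingers move at their own pace and stop on an object; "force" is the grip in N (left out, the last holds). Time passes only in rows, so rows that do not move let the fingers close. It gives the time, the measured TCP pose, the force and the opening at its end, in the units of the state.
- manip.read_state(): the state, without advancing time (a new reading comes with each control period).
- eyes.read_camera(name): name is "scene" or "side" or "wrist"; returns a dict with "image" (420x560x3 uint8, red, green, blue), "fx", "fy", "cx", "cy" (pixels), "eye" and "rotation" of the camera in the world. Camera axes: x right, y down, z forward; pixel columns grow to the right and rows downward; lengths in m; the calibration is good to about 2 mm. A picture is of the moment at which its call begins. There is no depth.
- workorder.close_job(): hands the job in, once; it reports no verdict.
The state is a dict: "clock": time; "joint_pos": joint angles; "qd": joint speeds; "joint_torque": joint torques, N m; "ee_pos": TCP position; "eef_rot": TCP orientation; "force": force on the tool from outside, world axes, zero at the start; "wrist_torque": the same for the moment, N m; "width": finger opening in m.
Only numpy, scipy, OpenCV 4.12 (cv2) and the standard library are available. Lean on these libraries where they do the work, as an engineer would, in place of code of your own. Each camera call takes 0.05 s, during which the arm holds its last target. There are 200 camera calls.

## Working session

There is one attempt and no reset: what is moved stays moved. The work goes in short steps, Python scripts to look and compute and a tool call to move; the robot and the scene stay as the last step left them, time stands still between calls to the robot, and variables do not carry over. Pictures are saved under pics/ and viewed, about 8 in all and at most 12, crops included, and the job is handed in when it is done.

Besides the shell and the picture viewer there is one more tool, called after "Request:" in YAML: its name, and indented under it one key for each argument. step_arm: Moves the arm, as the interface text tells. Its arguments: {"type":"object","properties":{"rows":{"type":"array","items":{"type":"object","properties":{"gripper":{"type":"number"},"slide":{"type":"array","items":{"type":"number"}},"dr":{"type":"array","items":{"type":"number"}}}}},"force":{"type":"number"}},"required":["rows"]}

```bash
mkdir -p pics; python3 - <<'E'
from workcell import manip, eyes
import cv2, numpy as np, pickle
s=manip.read_state(); print({k:np.round(v,3) for k,v in s.items()}, manip.hold_point_z)
d={}
for n in ("scene","side","wrist"):
    c=eyes.read_camera(n); d[n]=c
    print(n,c['fx'],c['cx'],c['cy'],np.round(c['eye'],3),np.round(c['rotation'],3).tolist())
    cv2.imwrite(f'pics/{n}0.png',c['image'][:,:,::-1])
pickle.dump(d,open('c0.pkl','wb'))
E
```

```text
{'clock': np.float64(0.0), 'joint_pos': array([-1.353,  0.384,  0.016,  1.371, -0.006,  1.388, -0.047]), 'qd': array([-0.   ,  0.001,  0.001,  0.001, -0.001, -0.001, -0.   ]), 'joint_torque': array([ 0.0000e+00, -6.2760e+01,  8.4400e-01, -3.7183e+01,  1.7000e-02,
        1.4000e-02,  0.0000e+00]), 'ee_pos': array([0.173, 0.6  , 0.23 ]), 'eef_rot': array([-1.561,  0.221, -0.22 ]), 'force': array([1.501, 0.129, 0.661]), 'wrist_torque': array([0.039, 0.011, 0.051]), 'width': np.float64(0.086)} 0.0187
scene 531.1902911119384 277.1044064935072 218.62367612005008 [ 1.467 -0.916  1.148] [-2.102, -0.875, 0.423]
side 445.5466792903978 275.46955754727355 210.15045278149793 [ 0.445 -0.899  0.808] [-2.213, 0.095, -0.065]
wrist 374.52686450309443 280.797647422099 211.6025032410673 [0.11  0.619 0.372] [2.331, 1.755, 0.234]
```

View pics/scene0.png

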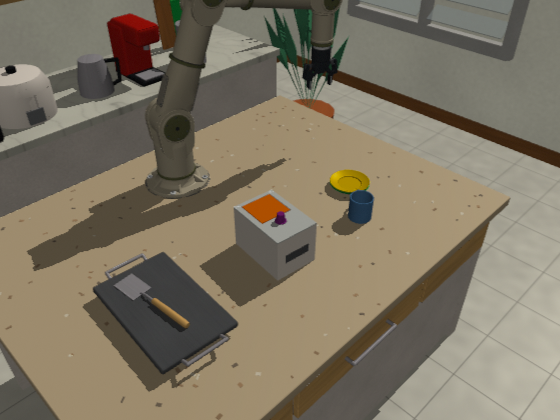

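View pics/side0.png

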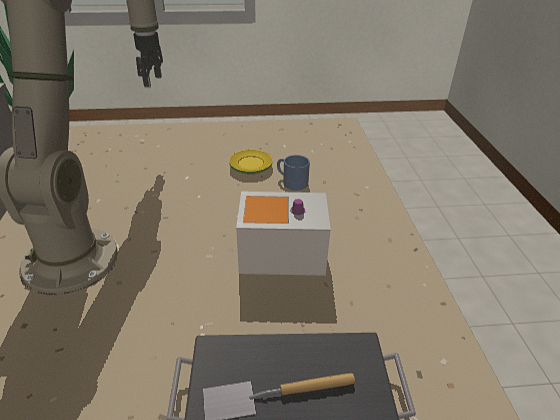

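Scene view: the bin's orange flap is at about (267,208) px and the capsule at (281,217). Side view: the flap is at about (266,209) and the capsule at (298,207). The plates and mug are behind the bin, and the spatula is on the griddle in front of it.

```bash
cat > h.py <<'E'
import numpy as np, cv2
from scipy.spatial.transform import Rotation as R
def ray(c,uv):
    uv=np.atleast_2d(uv).astype(float)
    d=np.c_[(uv[:,0]-c['cx'])/c['fx'],(uv[:,1]-c['cy'])/c['fy'],np.ones(len(uv))]
    r=np.asarray(c['rotation']); M=r if r.shape==(3,3) else R.from_rotvec(r).as_matrix()
    return np.asarray(c['eye']),d@M.T
def plane(c,uv,z):
    e,d=ray(c,uv); return e+d*((z-e[2])/d[:,2])[:,None]
def tri(cs,uvs):
    A=0;b=0
    for c,uv in zip(cs,uvs):
        e,d=ray(c,uv); d=d[0]/np.linalg.norm(d[0]); P=np.eye(3)-np.outer(d,d); A=A+P; b=b+P@e
    return np.linalg.solve(A,b)
def mask(c,lo,hi):
    m=cv2.inRange(cv2.cvtColor(c['image'],cv2.COLOR_RGB2HSV),lo,hi)
    n,l,s,ce=cv2.connectedComponentsWithStats(m)
    return [((l==i).astype(np.uint8),s[i],ce[i]) for i in 1+np.argsort(-s[1:,4])]
E
python3 - <<'E'
from h import *; import pickle
d=pickle.load(open('c0.pkl','rb')); pc=[]
from workcell import manip
print(np.round(R.from_rotvec(manip.read_state()['eef_rot']).as_matrix(),2))
for n in('scene','side'):
    c=d[n]
    for m,s,ce in mask(c,(5,200,120),(14,255,255))[:2]:
        print(n,'orange',s,ce)
    m=mask(c,(5,200,120),(14,255,255))[0][0]
    k=cv2.findContours(m,0,1)[0][0]; k=plane(c,k[:,0,:],.15)
    r=cv2.minAreaRect((k[:,:2]*1000).astype(np.float32)); print(r, cv2.boxPoints(r).round(1).tolist())
    P=mask(c,(135,80,30),(165,255,255))
    for m,s,ce in P[:2]: print('purple',s,ce)
    pc.append(P[0][2])
    s=P[0][1]; print('foot', plane(c,[s[0]+s[2]/2-.5,s[1]+s[3]-.5],.15), 'c164',plane(c,P[0][2],.163))
print('cap',tri([d['scene'],d['side']],pc))
E
```

```text
[[ 0.96 -0.    0.28]
 [-0.28 -0.    0.96]
 [ 0.   -1.   -0.  ]]
scene orange [243 195  46  28 675] [264.86222222 208.11851852]
((510.8088684082031, -20.658966064453125), (106.3258285522461, 102.3899154663086), 83.63963317871094) [[454.0, -67.80000305175781], [555.7999877929688, -79.19999694824219], [567.5999755859375, 26.5], [465.79998779296875, 37.79999923706055]]
purple [275 212  11  13 106] [280.18867925 218.14150943]
foot [[ 0.60070135 -0.04602532  0.15      ]] c164 [[ 0.59111407 -0.03568597  0.163     ]]
side orange [275 197   1   1   1] [275. 197.]
side orange [277 197   1   1   1] [277. 197.]
((538.291748046875, 29.961788177490234), (0.0, 0.0), 0.0) [[538.2999877929688, 30.0], [538.2999877929688, 30.0], [538.2999877929688, 30.0], [538.2999877929688, 30.0]]
purple [290 199  15  16 137] [297.56934307 207.        ]
foot [[ 0.58493229 -0.04757197  0.15      ]] c164 [[ 0.5874949 -0.0346236  0.163    ]]
cap [ 0.58812132 -0.03240086  0.16041938]
```

View pics/wrist0.png

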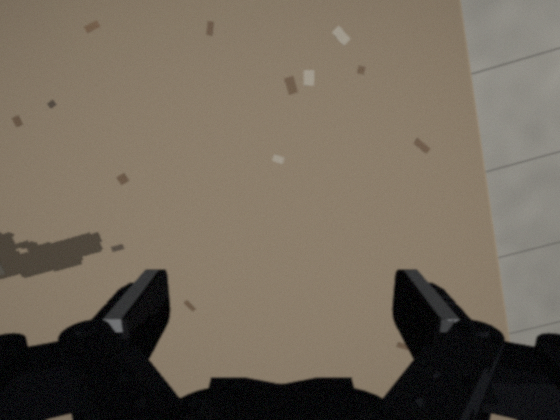

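Request:
step_arm:
  rows:
    - {"gripper": 1, "slide": [0, -25, 0], "dr": [0, 0, 0]}
    - {"gripper": 1, "slide": [36, -15, 0], "dr": [0, 0.06, 0]}
    - {"gripper": 1, "slide": [37, -10, 0], "dr": [0, 0.06, 0]}
    - {"gripper": 1, "slide": [37, -10, 0], "dr": [0, 0.06, 0]}
    - {"gripper": 1, "slide": [37, -10, 0], "dr": [0, 0.06, 0]}
    - {"gripper": 1, "slide": [37.5, 0, 0], "dr": [0, 0.06, 0]}
    - {"gripper": 1, "slide": [37.5, 0, 0], "dr": [0, 0.06, 0]}
    - {"gripper": 1, "slide": [37.5, 0, 0], "dr": [0, 0.06, 0]}
    - {"gripper": 1, "slide": [37.5, 0, 0], "dr": [0, 0.06, 0]}
    - {"gripper": 1, "slide": [37.5, 0, 0], "dr": [0, 0.06, 0]}

```text
clock: 0.98
ee_pos: [0.4608, 0.4343, 0.3007]
eef_rot: [-1.474, 0.644, -0.643]
force: [0.3, -0.4, -0.4]
width: 0.0856
```

Request:
step_arm:
  rows:
    - {"gripper": 0.95, "slide": [37.5, 0, 0], "dr": [0, 0.06, 0]}
    - {"gripper": 0.95, "slide": [37.5, 0, 0], "dr": [0, 0.06, 0]}
    - {"gripper": 0.95, "slide": [37.5, 0, 0], "dr": [0, 0.06, 0]}
    - {"gripper": 0.95, "slide": [37.5, 0, 0], "dr": [0, 0.06, 0]}
    - {"gripper": 0.95, "slide": [37.5, 0, 0], "dr": [0, 0.06, 0]}
    - {"gripper": 0.95, "slide": [37.5, 0, 0], "dr": [0, 0.06, 0]}
    - {"gripper": 0.95, "slide": [37.5, 0, 0], "dr": [0, 0.06, 0]}
    - {"gripper": 0.95, "slide": [37.5, 0, 0], "dr": [0, 0.06, 0]}
    - {"gripper": 0.95, "slide": [37.5, 0, 0], "dr": [0, 0.06, 0]}
    - {"gripper": 0.95, "slide": [37.5, 0, 0], "dr": [0, 0.06, 0]}

```text
clock: 1.82
ee_pos: [0.6305, 0.1062, 0.3007]
eef_rot: [-1.276, 1.1, -1.1]
force: [0.5, 0.3, 0.2]
width: 0.0812
```

```bash
python3 - <<'E'
from h import *
from workcell import manip,eyes
s=manip.read_state(); print({k:np.round(s[k],3).tolist() for k in('clock','ee_pos','joint_pos','width','force')})
print(R.from_rotvec(s['eef_rot']).as_matrix().round(3))
c=eyes.read_camera('wrist'); cv2.imwrite('pics/w1.png',c['image'][:,:,::-1])
import pickle; pickle.dump(c,open('w1.pkl','wb'))
E
```

```text
{'clock': 1.817, 'ee_pos': [0.631, 0.106, 0.301], 'joint_pos': [-0.533, 0.423, 0.477, 1.212, -0.189, 1.55, 0.059], 'width': 0.081, 'force': [0.454, 0.347, 0.234]}
[[ 0.147 -0.001  0.989]
 [-0.989 -0.     0.147]
 [ 0.    -1.    -0.001]]
```

View pics/w1.png

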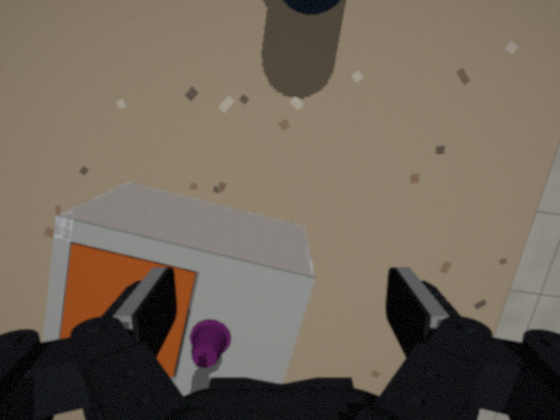

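The wrist view shows the bin top's far edge running from about (62,216) to (313,275). The orange flap is at (70–197, 243–370) and the capsule at (210,343). I'll refine the bin pose and capsule position from this.

```bash
python3 - <<'E'
from h import *; import pickle
c=pickle.load(open('w1.pkl','rb'))
q=plane(c,[(62,216),(313,275),(72,243),(197,271),(178,374)],.15); print(q.round(4))
v=q[1]-q[0]; print('len',np.linalg.norm(v),'yaw',np.degrees(np.arctan2(v[1],v[0])))
v=q[3]-q[2]; print('flap',np.linalg.norm(v),np.degrees(np.arctan2(v[1],v[0])))
m,s,ce=mask(c,(135,80,30),(165,255,255))[0]; print(s,ce)
k=cv2.findContours(m,0,1)[0][0][:,0,:]; p=plane(c,k,.151)[:,:2]
# foot rim = circle of 18.5 mm through the contour's left/right/top extremes
from scipy.optimize import least_squares
u=k[:,1]<s[1]+22; u&=k[:,1]<s[1]+s[3]*.45
f=least_squares(lambda x:np.linalg.norm(p[u]-x,axis=1)-.0185,p.mean(0)).x; print('foot centre',f, len(p[u]), np.abs(np.linalg.norm(p[u]-f,axis=1)-.0185).max())
yaw=np.arctan2(*(q[1]-q[0])[1::-1]); 
for yaw in (yaw,np.radians(-6.4)):
    B=np.array([[np.cos(yaw),-np.sin(yaw)],[np.sin(yaw),np.cos(yaw)]])
    O=(q[0]+q[1])[:2]/2-B@[0,.075]
    O2=(q[2]+q[3])[:2]/2-B@[-.0425,.054]
    print('origin',O,O2,'cap',B.T@(f-O))
E
```

```text
[[ 0.4579  0.0631  0.15  ]
 [ 0.6683  0.0418  0.15  ]
 [ 0.466   0.0407  0.15  ]
 [ 0.5706  0.0309  0.15  ]
 [ 0.5624 -0.0741  0.15  ]]
len 0.21144966428691753 yaw -5.780345266495888
flap 0.10512816858694163 -5.3577223939100955
[ 190  320   40   48 1413] [208.54140127 341.96956829]
foot centre [ 0.5880224  -0.03223295] 60 0.0016065164461223844
origin [ 0.5555426  -0.02221345] [ 0.55514046 -0.02219038] cap [ 0.03332376 -0.00669735]
origin [ 0.55473606 -0.0221274 ] [ 0.55451098 -0.02258546] cap [ 0.03420536 -0.00633218]
```

Request:
step_arm:
  rows:
    - {"gripper": 0.95, "slide": [34, 0, -8], "dr": [0, 0.061, 0]}
    - {"gripper": 0.95, "slide": [34, 0, -8], "dr": [0, 0.061, 0]}
    - {"gripper": 0.95, "slide": [34, 0, -8], "dr": [0, 0.061, 0]}
    - {"gripper": 0.95, "slide": [34, 0, -8], "dr": [0, 0.061, 0]}
    - {"gripper": 0.95, "slide": [0, 0, 0], "dr": [0.105, 0, 0]}
    - {"gripper": 0.95, "slide": [0, 0, 0], "dr": [0.105, 0, 0]}
    - {"gripper": 0.95, "slide": [0, 0, 0], "dr": [0.105, 0, 0]}
    - {"gripper": 0.95, "slide": [0, 0, 0], "dr": [0.105, 0, 0]}
    - {"gripper": 0.95, "slide": [0, 0, 0], "dr": [0.104, 0, 0]}
    - {"gripper": 0.95, "slide": [0, 0, 0], "dr": [0, 0, 0]}

```text
clock: 2.7
ee_pos: [0.6012, -0.0288, 0.2961]
eef_rot: [-0.787, 0.865, -1.492]
force: [-1.3, -0.5, -1.9]
width: 0.0811
```

```bash
cat > goal.py <<'E'
from h import *
from workcell import manip,eyes
yaw=np.radians(-5.5); O=np.array([.555,-.0222,0]); B=R.from_euler('z',yaw).as_matrix(); th=np.radians(30)
T=B@np.array([[0,np.sin(th),np.cos(th)],[-1,0,0],[0,-np.cos(th),np.sin(th)]])
def go(xb,yb,z):
    s=manip.read_state(); M=R.from_rotvec(s['eef_rot']).as_matrix()
    print('t',s['clock'],'tcp bin mm',(1000*B.T@(s['ee_pos']-O)).round(1),'w',s['width'],'F',np.round(s['force'],1))
    print('j',s['joint_pos'].round(2))
    print('dr',R.from_matrix(M.T@T).as_rotvec().round(3),'slide',(1000*M.T@(O+B@np.array([xb,yb,z])/1000-s['ee_pos'])).round(1))
E
python3 - <<'E'
from goal import *
go(39,-6.5,200)
E
```

```text
t 2.7 tcp bin mm [ 46.6  -2.2 296.1] w 0.0811290379930042 F [-1.3 -0.5 -1.9]
j [-0.6  -0.1   0.52  1.87  0.17  0.85 -0.24]
dr [ 0.003  0.003 -0.003] slide [  4.4  79.6 -54.4]
```

Request:
step_arm:
  rows:
    - {"gripper": 0.95, "slide": [1.1, 20, -13.6], "dr": [0.003, 0.003, -0.003]}
    - {"gripper": 0.95, "slide": [1.1, 20, -13.6], "dr": [0, 0, 0]}
    - {"gripper": 0.95, "slide": [1.1, 20, -13.6], "dr": [0, 0, 0]}
    - {"gripper": 0.95, "slide": [1.1, 19.6, -13.6], "dr": [0, 0, 0]}
    - {"gripper": 0.95, "slide": [0, 0, 0], "dr": [0, 0, 0]}
    - {"gripper": 0.95, "slide": [0, 0, 0], "dr": [0, 0, 0]}

```text
clock: 3.2
ee_pos: [0.5988, -0.0335, 0.2047]
eef_rot: [-0.786, 0.864, -1.501]
force: [0.6, 0.3, 0.3]
width: 0.0809
```

```bash
python3 - <<'E'
from goal import *
go(39,-6.5,124.5)
a=eyes.read_camera('wrist')['image']; c=eyes.read_camera('side'); b=cv2.resize(c['image'][110:290,200:360],None,fx=2.33,fy=2.33,interpolation=2)
cv2.imwrite('pics/h1.png',np.hstack([cv2.resize(a,(420,315)),b[:315,:373]])[:,:,::-1])
E
```

```text
t 3.2 tcp bin mm [ 44.7  -7.  204.7] w 0.08087147556172312 F [0.6 0.3 0.3]
j [-0.58 -0.03  0.54  2.02  0.14  0.63 -0.23]
dr [-0.    -0.001  0.003] slide [ -0.7  66.6 -45. ]
```

View pics/h1.png

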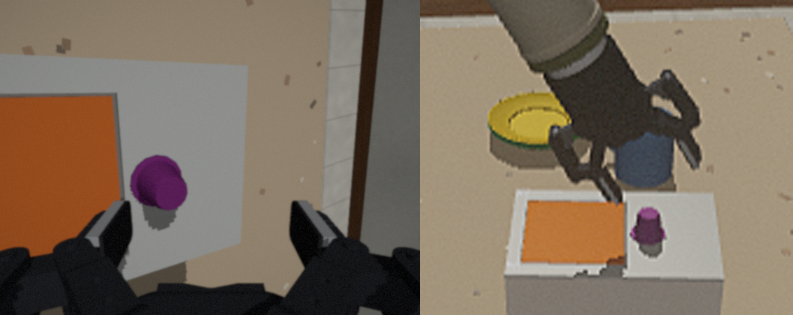

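The wrist view (left half) shows the capsule at about (160,182), between the fingers in y. The side view shows the fingers tilted, with the robot-side finger lower and over the flap. I'll press down now.

Request:
step_arm:
  rows:
    - {"gripper": 0.95, "slide": [0, 10, -6.7], "dr": [0, 0, 0.003]}
    - {"gripper": 0.95, "slide": [0, 10, -6.7], "dr": [0, 0, 0]}
    - {"gripper": 0.95, "slide": [0, 10, -6.7], "dr": [0, 0, 0]}
    - {"gripper": 0.95, "slide": [-0.7, 8, -5.5], "dr": [0, 0, 0]}
    - {"gripper": 0.95, "slide": [0, 8, -5.5], "dr": [0, 0, 0]}
    - {"gripper": 0.95, "slide": [0, 8, -5.5], "dr": [0, 0, 0]}
    - {"gripper": 0.95, "slide": [0, 0, 0], "dr": [0, 0, 0]}
    - {"gripper": 0.95, "slide": [0, 0, 0], "dr": [0, 0, 0]}

```text
clock: 3.97
ee_pos: [0.5948, -0.0319, 0.1404]
eef_rot: [-0.781, 0.863, -1.498]
force: [-0.2, 0.7, 1.2]
width: 0.081
```

```bash
python3 - <<'E'
from goal import *
go(39,-6.5,124.5)
E
```

```text
t 3.9667 tcp bin mm [ 40.6  -5.8 140.4] w 0.0810126872163461 F [-0.2  0.7  1.2]
j [-0.57  0.06  0.55  2.11  0.07  0.46 -0.18]
dr [-0.003 -0.001 -0.001] slide [ 0.7 13.  -9.4]
```

Request:
step_arm:
  rows:
    - {"gripper": 0.95, "slide": [0.7, 7, -4.5], "dr": [-0.003, 0, 0]}
    - {"gripper": 0.95, "slide": [0, 6, -4], "dr": [0, 0, 0]}
    - {"gripper": 0.95, "slide": [0, 0, 0], "dr": [0, 0, 0]}
    - {"gripper": 0.95, "slide": [0, 0, 0], "dr": [0, 0, 0]}

```text
clock: 4.3
ee_pos: [0.5934, -0.0326, 0.1242]
eef_rot: [-0.784, 0.865, -1.497]
force: [-0.4, -0.0, 2.1]
width: 0.0813
```

```bash
python3 - <<'E'
from goal import *
go(39,-6.5,124.5)
a=eyes.read_camera('wrist')['image']; c=eyes.read_camera('side'); b=cv2.resize(c['image'][170:280,225:340],None,fx=3.4,fy=3.4,interpolation=2)
cv2.imwrite('pics/h2.png',np.hstack([cv2.resize(a,(420,315)),b[:315,:373]])[:,:,::-1])
E
```

```text
t 4.3 tcp bin mm [ 39.3  -6.7 124.2] w 0.08127412211370108 F [-0.4 -0.   2.1]
j [-0.56  0.08  0.55  2.13  0.04  0.42 -0.16]
dr [ 0.    -0.001 -0.001] slide [-0.2 -0.4 -0. ]
```

View pics/h2.png

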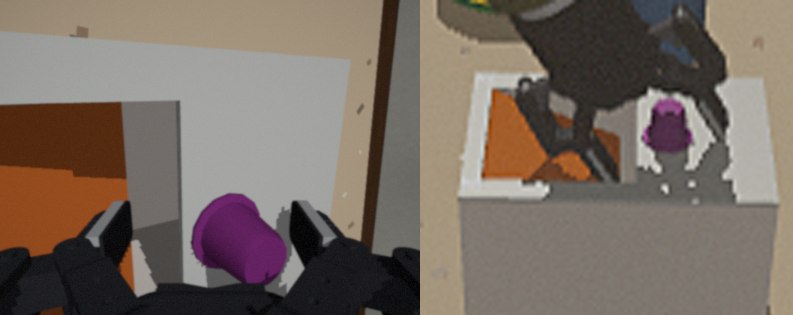

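The flap is well open, with a clear gap at wrist px (150,190). The capsule at (238,238) is still standing on the ledge, with the far finger at (320,235) behind it. I'll push towards -x in small rows.

Request:
step_arm:
  rows:
    - {"gripper": 0.95, "slide": [0, -2, -3.5], "dr": [0, 0, 0]}
    - {"gripper": 0.95, "slide": [0, -2, -3.5], "dr": [0, 0, 0]}
    - {"gripper": 0.95, "slide": [0, -2, -3.5], "dr": [0, 0, 0]}
    - {"gripper": 0.95, "slide": [0, -2, -3.5], "dr": [0, 0, 0]}
    - {"gripper": 0.95, "slide": [0, -2, -3.5], "dr": [0, 0, 0]}
    - {"gripper": 0.95, "slide": [0, 0, 0], "dr": [0, 0, 0]}

```text
clock: 4.9
ee_pos: [0.5728, -0.0304, 0.1246]
eef_rot: [-0.783, 0.865, -1.496]
force: [-1.1, -0.8, 2.1]
width: 0.0812
```

```bash
python3 - <<'E'
from goal import *
go(5,-6.5,124.5)
a=eyes.read_camera('wrist')['image']; c=eyes.read_camera('side'); b=cv2.resize(c['image'][170:280,225:340],None,fx=3.4,fy=3.4,interpolation=2)
cv2.imwrite('pics/h3.png',np.hstack([cv2.resize(a,(420,315)),b[:315,:373]])[:,:,::-1])
E
```

```text
t 4.9 tcp bin mm [ 18.5  -6.5 124.6] w 0.08121503868551336 F [-1.1 -0.8  2.1]
j [-0.58  0.03  0.55  2.18  0.12  0.42 -0.23]
dr [-0.    -0.001 -0.002] slide [  0.   -6.7 -11.8]
```

View pics/h3.png

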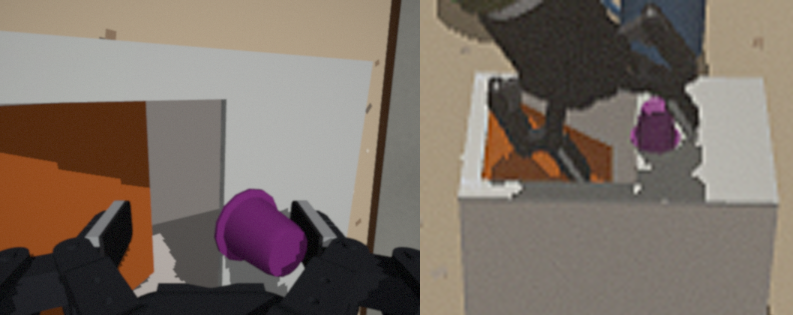

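The capsule has slid with the far finger: its foot now reaches the ledge edge at wrist px (225,230), and it is still upright. The flap is open wider. Continuing.

Request:
step_arm:
  rows:
    - {"gripper": 0.95, "slide": [0, -2, -3.5], "dr": [0, 0, 0]}
    - {"gripper": 0.95, "slide": [0, -2, -3.5], "dr": [0, 0, 0]}
    - {"gripper": 0.95, "slide": [0, -2, -3.5], "dr": [0, 0, 0]}
    - {"gripper": 0.95, "slide": [0, 0, 0], "dr": [0, 0, 0]}

```text
clock: 5.33
ee_pos: [0.5636, -0.0294, 0.1271]
eef_rot: [-0.778, 0.861, -1.498]
force: [2.9, -0.9, 8.8]
width: 0.0813
```

```bash
python3 - <<'E'
from goal import *
go(0,-6.5,124.5)
a=eyes.read_camera('wrist')['image']; c=eyes.read_camera('side'); b=cv2.resize(c['image'][170:280,225:340],None,fx=3.4,fy=3.4,interpolation=2)
cv2.imwrite('pics/h4.png',np.hstack([cv2.resize(a,(420,315)),b[:315,:373]])[:,:,::-1])
E
```

```text
t 5.3333 tcp bin mm [  9.3  -6.3 127.1] w 0.08128664952810061 F [ 2.9 -0.9  8.8]
j [-0.59 -0.    0.55  2.2   0.17  0.42 -0.28]
dr [-0.007 -0.002 -0.002] slide [ 0.2 -2.4 -9.3]
```

View pics/h4.png

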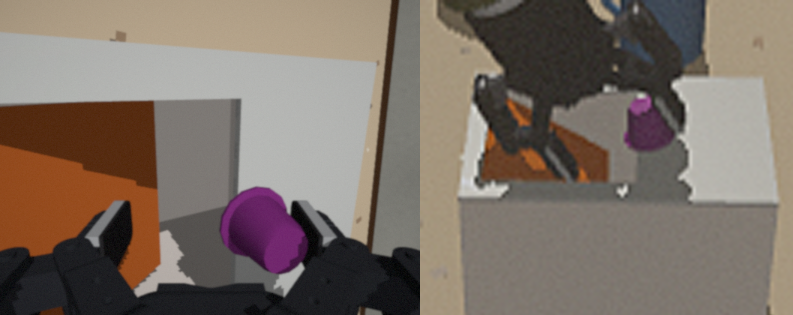

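The capsule overhangs the edge, upright and against the finger. The force rose to 9 N and the tool was lifted 2.5 mm, so the near finger's knuckle is probably touching at the hinge. I'll raise a little and close the gap slightly to keep the knuckle clear, with the flap still open, then go on.

Request:
step_arm:
  rows:
    - {"gripper": 0.9, "slide": [0, -2.6, 1.5], "dr": [0, 0, 0]}
    - {"gripper": 0.87, "slide": [0, -2.6, 1.5], "dr": [0, 0, 0]}
    - {"gripper": 0.84, "slide": [0, -2.6, 1.5], "dr": [0, 0, 0]}
    - {"gripper": 0.84, "slide": [0, 0, 0], "dr": [0, 0, 0]}
    - {"gripper": 0.84, "slide": [0, 0, 0], "dr": [0, 0, 0]}

```text
clock: 5.85
ee_pos: [0.5617, -0.0295, 0.1338]
eef_rot: [-0.783, 0.865, -1.497]
force: [1.6, -0.7, 6.1]
width: 0.0715
```

```bash
python3 - <<'E'
from goal import *
go(-4,-6.5,134)
E
```

```text
t 5.85 tcp bin mm [  7.4  -6.6 133.8] w 0.07150715177491557 F [ 1.6 -0.7  6.1]
j [-0.59 -0.02  0.54  2.19  0.18  0.45 -0.29]
dr [-0.001 -0.001 -0.001] slide [-0.1 -5.9 -9.7]
```

Request:
step_arm:
  rows:
    - {"gripper": 0.84, "slide": [0, -2, -3], "dr": [0, 0, 0]}
    - {"gripper": 0.84, "slide": [0, -2, -3], "dr": [0, 0, 0]}
    - {"gripper": 0.84, "slide": [0, -2, -3], "dr": [0, 0, 0]}
    - {"gripper": 0.84, "slide": [0, 0, 0], "dr": [0, 0, 0]}
    - {"gripper": 0.84, "slide": [0, 0, 0], "dr": [0, 0, 0]}

```text
clock: 6.27
ee_pos: [0.5498, -0.0285, 0.1333]
eef_rot: [-0.785, 0.866, -1.496]
force: [0.2, 0.1, 2.6]
width: 0.0714
```

```bash
python3 - <<'E'
from goal import *
go(-4,-6.5,134)
a=eyes.read_camera('wrist')['image']; c=eyes.read_camera('side'); b=cv2.resize(c['image'][170:280,225:340],None,fx=3.4,fy=3.4,interpolation=2)
cv2.imwrite('pics/h5.png',np.hstack([cv2.resize(a,(420,315)),b[:315,:373]])[:,:,::-1])
E
```

```text
t 6.2667 tcp bin mm [ -4.6  -6.7 133.3] w 0.07143766490078392 F [0.2 0.1 2.6]
j [-0.59 -0.05  0.53  2.22  0.22  0.46 -0.33]
dr [ 0.001 -0.001 -0.001] slide [-0.2 -0.3  0.9]
```

View pics/h5.png

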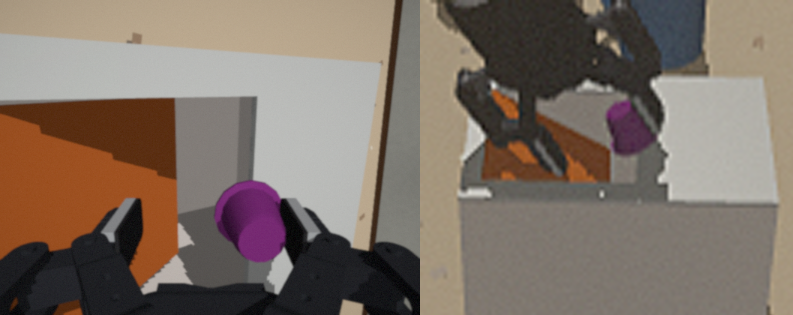

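The capsule has started to lean over the edge (foot at wrist px (245,215)), the flap is still open, and the force is down to 2.6 N. Pushing a little farther.

Request:
step_arm:
  rows:
    - {"gripper": 0.84, "slide": [0, -2, -3], "dr": [0, 0, 0]}
    - {"gripper": 0.84, "slide": [0, -2, -3], "dr": [0, 0, 0]}
    - {"gripper": 0.84, "slide": [0, 0, 0], "dr": [0, 0, 0]}
    - {"gripper": 0.84, "slide": [0, 0, 0], "dr": [0, 0, 0]}
    - {"gripper": 0.84, "slide": [0, 0, 0], "dr": [0, 0, 0]}

```text
clock: 6.78
ee_pos: [0.5434, -0.0277, 0.1346]
eef_rot: [-0.783, 0.865, -1.497]
force: [-1.3, 0.3, 4.0]
width: 0.0714
```

```bash
cat > chk.py <<'E'
from goal import *
go(-4,-6.5,134)
for n in ('wrist','side','scene'):
    c=eyes.read_camera(n)
    print(n,[(s.tolist(),ce.round(0)) for m,s,ce in mask(c,(135,80,15),(165,255,255))[:2] if s[4]>4])
    cv2.imwrite(f'pics/k_{n}.png',c['image'][:,:,::-1])
E
python3 chk.py
```

```text
t 6.7833 tcp bin mm [-11.   -6.6 134.6] w 0.07136222323326716 F [-1.3  0.3  4. ]
j [-0.59 -0.07  0.52  2.23  0.25  0.46 -0.35]
dr [-0.    -0.001 -0.001] slide [-0.1  4.   5.7]
wrist [([289, 235, 88, 103, 6932], array([330., 285.]))]
side [([276, 202, 16, 15, 139], array([283., 209.]))]
scene [([269, 210, 6, 9, 32], array([271., 214.]))]
```

```bash
python3 - <<'E'
import cv2,numpy as np
a=cv2.imread('pics/k_wrist.png');b=cv2.imread('pics/k_side.png')
cv2.imwrite('pics/h6.png',np.hstack([cv2.resize(a,(420,315)),cv2.resize(b[170:280,225:340],None,fx=3.4,fy=3.4)[:315,:373]]))
E
```

```text
(no output)
```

View pics/h6.png

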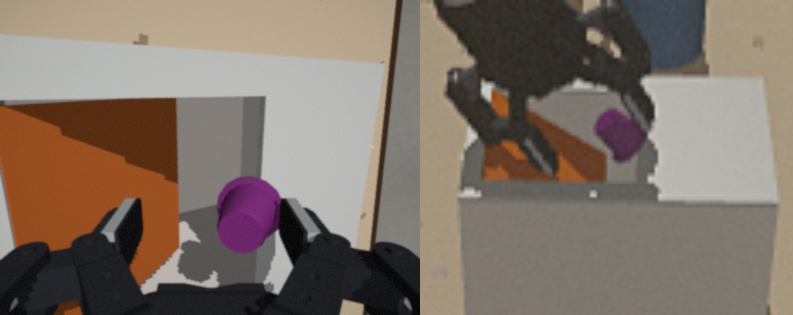

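The capsule is tipped about 40° over the edge, with the finger behind its foot and the flap still open. A few more mm should drop it.

Request:
step_arm:
  rows:
    - {"gripper": 0.84, "slide": [0, -2, -3], "dr": [0, 0, 0]}
    - {"gripper": 0.84, "slide": [0, -2, -3], "dr": [0, 0, 0]}
    - {"gripper": 0.84, "slide": [0, 0, 0], "dr": [0, 0, 0]}
    - {"gripper": 0.84, "slide": [0, 0, 0], "dr": [0, 0, 0]}
    - {"gripper": 0.84, "slide": [0, 0, 0], "dr": [0, 0, 0]}

```text
clock: 7.35
ee_pos: [0.5367, -0.027, 0.1356]
eef_rot: [-0.782, 0.865, -1.497]
force: [-0.2, 0.4, 9.0]
width: 0.0719
```

```bash
python3 chk.py
```

```text
t 7.35 tcp bin mm [-17.7  -6.5 135.6] w 0.07193574454253761 F [-0.2  0.4  9. ]
j [-0.59 -0.09  0.51  2.24  0.27  0.47 -0.38]
dr [-0.001 -0.001 -0.001] slide [-0.   8.3 11.1]
wrist [([283, 184, 47, 44, 1432], array([307., 202.])), ([7, 398, 3, 5, 6], array([  8., 400.]))]
side []
scene []
```

```bash
python3 - <<'E'
from goal import *
c=eyes.read_camera('wrist'); m,s,ce=mask(c,(135,80,15),(165,255,255))[0]; print(s,ce,c['eye'])
for z in (.02,.05,.09): print(z,(1000*B.T@(plane(c,ce,z)[0]-O)).round(0))
cv2.imwrite('pics/w7.png',c['image'][:,:,::-1])
E
```

```text
[ 301  177   44   43 1370] [323.81970803 198.66569343] [0.47289299 0.04620102 0.25786042]
0.02 [ 89. -10.  20.]
0.05 [67. -1. 50.]
0.09 [37. 11. 90.]
```

View pics/w7.png

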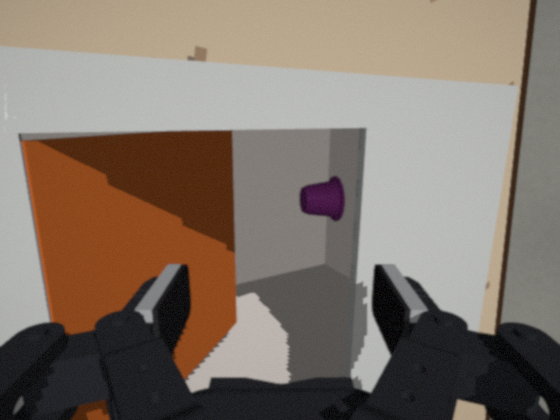

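The capsule lies on its side inside the bin at px (323,199). Its apparent size and the ray put it on the floor, under the ledge and clear of the flap. Now drawing back straight up.

Request:
step_arm:
  rows:
    - {"gripper": 0.84, "slide": [0, -7, 4], "dr": [0, 0, 0]}
    - {"gripper": 0.84, "slide": [0, -7, 4], "dr": [0, 0, 0]}
    - {"gripper": 0.84, "slide": [0, -7, 4], "dr": [0, 0, 0]}
    - {"gripper": 0.84, "slide": [0, -7, 4], "dr": [0, 0, 0]}
    - {"gripper": 0.84, "slide": [0, -10, 6], "dr": [0, 0, 0]}
    - {"gripper": 0.84, "slide": [0, -15, 9], "dr": [0, 0, 0]}
    - {"gripper": 0.84, "slide": [0, -20, 12], "dr": [0, 0, 0]}
    - {"gripper": 0.84, "slide": [0, -20, 12], "dr": [0, 0, 0]}
    - {"gripper": 0.84, "slide": [0, -20, 12], "dr": [0, 0, 0]}
    - {"gripper": 0.84, "slide": [0, 0, 0], "dr": [0, 0, 0]}

```text
clock: 8.38
ee_pos: [0.5394, -0.0271, 0.272]
eef_rot: [-0.777, 0.861, -1.497]
force: [0.9, 0.6, 1.2]
width: 0.0712
```

Request:
step_arm:
  rows:
    - {"gripper": 0.84, "slide": [0, -20, 12], "dr": [0, 0, 0]}
    - {"gripper": 0.84, "slide": [0, -20, 12], "dr": [0, 0, 0]}
    - {"gripper": 0.84, "slide": [0, 0, 0], "dr": [0, 0, 0]}
    - {"gripper": 0.84, "slide": [0, 0, 0], "dr": [0, 0, 0]}

```text
clock: 8.72
ee_pos: [0.5386, -0.0279, 0.3142]
eef_rot: [-0.782, 0.865, -1.498]
force: [-0.4, -0.0, -0.6]
width: 0.0714
```

```bash
python3 chk.py; python3 - <<'E'
import cv2,numpy as np,pickle
a=cv2.imread('pics/k_scene.png')[130:360,80:400];b=cv2.imread('pics/k_side.png')
cv2.imwrite('pics/fin.png',np.hstack([cv2.resize(a,(420,302)),cv2.resize(b[120:320,200:440],(363,302))]))
d=pickle.load(open('c0.pkl','rb'))
for n in('scene','side'): # changed pixels on mug/plates/spatula boxes
    k=cv2.absdiff(cv2.imread(f'pics/k_{n}.png'),d[n]['image'][:,:,::-1]).max(2)>50
    for x0,y0,x1,y1 in {'scene':[(325,165,380,225),(90,260,200,335)],'side':[(225,145,315,192),(195,370,360,420)]}[n]: print(n,(x0,y0),k[y0:y1,x0:x1].sum())
E
```

```text
t 8.7167 tcp bin mm [-15.7  -7.3 314.2] w 0.0714263745178987 F [-0.4 -0.  -0.6]
j [-0.43 -0.25  0.31  1.95  0.22  0.92 -0.3 ]
dr [-0.002 -0.002 -0.001] slide [ -0.4 161.8 -80.2]
wrist []
side []
scene []
scene (325, 165) 0
scene (90, 260) 415
side (225, 145) 146
side (195, 370) 1279
```

View pics/fin.png

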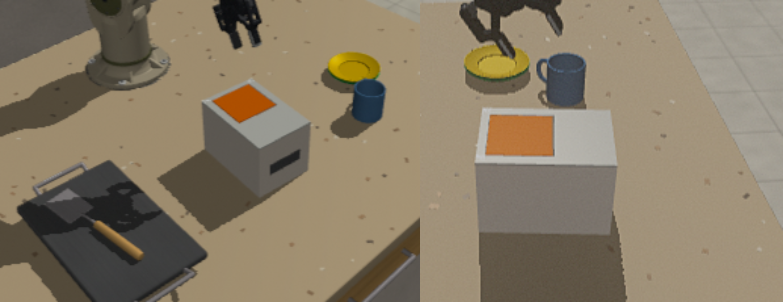

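The flap is shut and flush, no capsule is visible on top, and the mug and plates are in place. The pixel changes on the griddle are the arm's shadow. Joint 2 is near its limit, so I'll ease forward and then hand in.

Request:
step_arm:
  rows:
    - {"gripper": 0.84, "slide": [0, 10, 17], "dr": [0, 0, 0]}
    - {"gripper": 0.84, "slide": [0, 10, 17], "dr": [0, 0, 0]}
    - {"gripper": 0.84, "slide": [0, 0, 0], "dr": [0, 0, 0]}
    - {"gripper": 0.84, "slide": [0, 0, 0], "dr": [0, 0, 0]}
    - {"gripper": 0.84, "slide": [0, 0, 0], "dr": [0, 0, 0]}

```text
clock: 9.28
ee_pos: [0.5771, -0.0312, 0.3114]
eef_rot: [-0.786, 0.867, -1.496]
force: [0.6, 0.8, 0.2]
width: 0.0719
```

```bash
python3 - <<'E'
from workcell import manip,workorder
s=manip.read_state(); print(s['clock'],s['joint_pos'].round(3),abs(s['qd']).max(),s['ee_pos'])
print(workorder.close_job())
E
```

```text
9.2833 [-0.441 -0.152  0.354  1.885  0.178  0.89  -0.25 ] 0.017578023847991897 [ 0.57708475 -0.03120459  0.31143077]
the job is handed in; nothing more can be done
None
```

The capsule is in the bin with the flap shut, and the job was handed in at about 9.3 s. With the gripper tilted 30°, one finger pressed the flap well open and the other pushed the capsule over the edge. I then lifted straight up so the flap closed.

**Last checks:**
- **Capsule:** before I drew back, the wrist camera showed it lying on its side in the bin, and its apparent size and ray put it on the floor under the ledge. I could not look again once the flap had shut.
- **Flap:** shut and flush in both outside views, with no capsule left on top.
- **Mug, plates and spatula:** where they were, by eye. Pixel differences showed no change at the mug and plates in the scene view. I put the changes on the griddle in both views down to the arm's shadow, and those near the plates in the side view to the gripper being in front.

**Not clean:**
- During the push the readings at the end of each move peaked at about 9 N. The near finger's knuckle probably brushed the flap or rim by the hinge, so I raised the tool and narrowed the fingers slightly.
- Joint 2 read -0.25 (rounded), its lower limit, at the top of the lift. I moved it back to -0.15 before handing in.

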